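Square up a well plate and hold the ultraviolet hand lamp over it

ROBOT

A 6-joint arm with a two-finger parallel gripper is mounted at the origin on a cart in front of the work surface, level with it; the furniture and walls round the work are solid. World frame = base frame: x ahead of the robot, y to its left, z up, the work surface at z = 0. Lengths are in m, angles in rad, forces in N, time in s.
With the tool pointing down it reaches from about 0.15 to 0.775 m from the base axis. Payload 6.1 kg.
Tool frame: the origin (TCP) lies midway between the tips of the shut fingers; the grasp point (between the pads) lies r.pinch_z behind it (r.pinch_z is the distance from the TCP to the grasp point, in m); z points along the fingers, y is the line along which they close (so a half turn about z gives the same grasp; the last joint's range is limited). The gripper opens to 85 mm and grips with 20 to 120 N. Pads are 22 mm wide; open, the fingers measure 114 mm over their backs; the gripper's body (76 mm by 85 mm) begins 54 mm behind the grasp point. The pads swing forward as they close: fully open they stand 13 mm farther back than shut.
Start: joints at [0, 0.126, -0.04, 1.405, 0, 1.571], TCP at [0.525, -0, 0.231] pointing down, gripper open.
Joint ranges: [-2.72, 2.72], [-0.95, 1.95], [-1.27, 1.35], [-1.78, 2.02], [-1.46, 1.47], [-3.14, 3.14]. Speed limits (rad/s): [2.39, 2.39, 3.01, 3.14, 3.14, 3.14].

INTERFACE

Orientations are given as a unit quaternion [w, x, y, z].
In Python, from station import r, vision, workorder, search_frame, silhouettes gives the robot as it stands. The module is installed in compiled form; this text tells all that it offers.
- The arm moves only by the shell command python3 -m inch 'ROWS' [FORCE]. ROWS is JSON, a list of rows, each a list of 5 numbers: the closure, from -1 (fully open) to 1 (shut), so that 0 is half open, then the shift along the world's x, y, z in cm, then the turn about the world's z in rad. A call has 1 to 20 rows; each row shifts and turns the commanded pose from where the row before left it; what a row does not reach is not made up. A row lasts 1/10 s, in which the tool goes at most 50 mm and 8.59 degrees, less where a joint would pass 70% of its speed; a pose out of reach is approached as far as the arm can. A call with a gripper value outside its range is refused whole. The fingers move at their own pace and stop on an object; FORCE is the grip in N (left out, the last holds). Time passes only in rows, so rows that do not move let the fingers close. It gives the time, the measured TCP pose, the force, the opening and the grip force at its end, in the units of the state.
- r.get_obs(): the state, without advancing time (a new reading comes with each control period).
- vision.snapshot(name): name is "scene" or "side" or "wrist"; returns the picture (384x512x3 uint8, red, green, blue); there is no depth.
- vision.camera_info(name): a dict with "camera_matrix" (3x3 intrinsics, pixels), "R" (3x3) and "t" (3): a world point X has camera coordinates R X + t; the wrist camera has in their place "tool_from_camera" (4x4, takes a point from camera to tool coordinates, whose origin is the TCP and whose axes are the flange's). Camera axes: x right, y down, z forward; pixel columns grow to the right and rows downward; lengths in m; the calibration is good to about 2 mm. The wrist camera is an equidistant fisheye: a pixel r from the principal point sees the ray r / f radians off the axis. A picture is of the moment at which its call begins: read the wrist's pose just before it. camera_info takes no time and is no camera call.
- workorder.finish_job(): hands the job in; it is judged then, once.
Trained networks look in the newest picture that a camera, given by its name, has taken for a name from the list of things; names that differ only in an ending like _2 or _b are one class to them, and where a whole thing is asked for, a point or a joint stands for the part that bears it (a point fixed in the world has none). Each returns a list of dicts, best first, with "confidence" (0 to 1); they miss things now and then, are a little off and sometimes report something else, mostly with a low value. They report only what shows in the picture. A call takes as long as a camera call.
- search_frame(camera, query): "pixel" ([row, column] in pixels, amid what is visible of it).
- silhouettes(camera, query): "mask" (384x512 bool, what is visible of it) and "pixel" ([row, column] in pixels, amid what is visible of it).
The state is a dict: "t": time; "joint_positions": joint angles; "qd": joint speeds; "joint_efforts": joint torques, N m; "eef_pos": TCP position; "tcp_rot": TCP orientation; "wrist_force": force on the tool from outside, world axes, zero at the start; "moment": the same for the moment, N m; "finger_gap": finger opening in m; "finger_force": force on a finger pad.
Only numpy, scipy, OpenCV 4.12 (cv2) and the standard library are available. Lean on these libraries where they do the work, as an engineer would, in place of code of your own. Each camera call takes 0.05 s, during which the arm holds its last target. There are 200 camera calls.

TASK

Get the well plate ready to be read under the ultraviolet lamp, which is already on: first push the plate along the reading board until it sits square and flush against both fences of the corner. Then take the lamp by its handle, lift it over the row of glassware and hold it level above the plate, window down, centred and lengthwise along it, about 20 mm clear of the plate's top and never touching it. Finish while holding the lamp there, with the plate still flush and the glassware left standing where it was.

Things in the scene. Friction and masses are not known exactly. Their poses are not given: they have to be found in the camera images.
- reading_board: Fixed flat dark steel board, 170 (its x) x 230 (y) x 10 mm. Origin: centre of underside; x points away from the robot, y left, z up. Two aluminium fences, 12 mm wide, 9 mm above the board's top, meet at its far left corner: far fence, inner face at x = +70 mm, from the corner to y = -12 mm; left fence, inner face at y = +100 mm, from the corner to x = -5 mm.
- nest_home (a point): The point on the reading board where the plate's centre (half-way up) lies once it is flush against both fences: 27 mm ahead of and 36 mm to the left of the board's centre, 17 mm above the board's underside. Axes as the board's.
- plate_center (a point): Centre (half-way up) of the white 96-well plate lying loose on the board, clear of the fences and turned a little: 85.5 (its x) x 127.8 (y) x 14.4 mm high, about 0.1 kg, z up. Too wide to grip; pushed by its sides it slides easily and stays where it is left. When home its long side lies along the far fence, its axes along the board's.
- lamp_grip (a point): Centre of the lamp's handle bar. Lamp: loose grey box 180 (its x) x 78 (y) mm, body 46 mm high, 0.34 to 0.5 kg, standing window down on the worktop. The black bar lies along x above its middle: 116 long, 22 wide, 18 mm high, centre 82 mm above the underside, 27 mm free below it, 78 mm free between its two end posts; the lamp balances there.
- lamp_window (a point): Centre of the underside (the window) of the same lamp, 82 mm below the handle bar's centre; x along the lamp's length, z up. Either end of the lamp may point either way over the plate.
- flask_near: Bystander: small glass conical flask, 68 mm wide, 127 mm high, one of four things in a row between lamp and board. Origin at the centre of its underside.
- flask_mid: Bystander: same kind of conical flask in that row.
- amber_bottle: Bystander: small amber bottle with black cap, 69 mm wide, 142 mm high, in that row. Origin at the centre of its underside. The things of the row may stand in any order.
- flask_far: Bystander: same kind of conical flask in that row.
- low_beaker: Bystander: glass beaker, 87 mm wide, 109 mm high, beyond the lamp.
- white_bottle: Bystander: small white plastic bottle, 52 mm wide, 113 mm high, beyond the reading board.
- grey_stopper: Bystander: grey rubber stopper, 28 mm wide, 22 mm high, standing near the row of glassware.

How it is judged:
By the outcome, as a careful person would: the job done as asked, in the order asked, and still so for the second after the job is handed in, while the arm keeps its last pose, push and grip.
It also fails if it takes over 64 s, if anything falls off the work surface, if the arm or the gripper's body presses on something with over 40 N, if the wrist force passes 120 N, or if a joint passes its speed limit or range.

## Working session

There is one attempt and no reset: what is moved stays moved. The work goes in short steps, Python scripts to look and compute and a shell command to move; the robot and the scene stay as the last step left them, time stands still between calls to the robot, and variables do not carry over. Pictures are saved under pics/ and viewed, at most 10 in all, crops included, and the job is handed in when it is done.

```bash
mkdir -p pics; cat > h.py <<'E'
import numpy as np, cv2
from station import r, vision, workorder, search_frame, silhouettes
def info(c):
    i=vision.camera_info(c); return np.array(i["camera_matrix"]),np.array(i["R"]),np.array(i["t"])
def ray(c,rc,z):
    K,R,t=info(c); d=R.T@np.linalg.inv(K)@np.array([rc[1],rc[0],1.]); o=-R.T@t
    return o+d*(z-o[2])/d[2]
def proj(c,X):
    K,R,t=info(c); p=(R@np.atleast_2d(X).T).T+t; p=p@K.T; return p[:,1::-1]/p[:,2:] # row,col
def save(im,n): cv2.imwrite("pics/"+n,cv2.cvtColor(im,cv2.COLOR_RGB2BGR))
E
python3 - <<'E'
from h import *
ims=[vision.snapshot(c) for c in("scene","side")]
save(ims[0],"a_scene.png"); save(ims[1],"a_side.png")
print(r.pinch_z,r.get_obs())
for c in("scene","side"):
    K,R,t=info(c); print(c,K[0,0],-R.T@t,R[2])
    for q,z in(("reading_board",.01),("plate_center",.0172),("lamp_grip",.082),("flask_near",.06),("amber_bottle",.07),("low_beaker",.05),("white_bottle",.056),("grey_stopper",.011)):
        print(q,[(np.round(d["pixel"]),round(d["confidence"],2),ray(c,d["pixel"],z).round(3)) for d in search_frame(c,q)[:4]])
E
```

```text
0.0187 {'t': 0.1, 'joint_positions': array([ 1.87773592e-05,  1.26342795e-01, -4.05101569e-02,  1.40540711e+00,
        8.90955800e-06,  1.57080010e+00]), 'qd': array([-0.00016241, -0.00125587,  0.00301741, -0.00060748, -0.00032135,
        0.00191581]), 'joint_efforts': array([-1.61755201e-03, -4.36907172e+01,  3.53606522e+01,  1.36335523e-02,
       -5.14612566e-05,  1.73892335e-06]), 'eef_pos': array([5.24628470e-01, 1.24839116e-05, 2.30592779e-01]), 'tcp_rot': array([-5.20653540e-04,  7.07101291e-01,  7.07111893e-01, -5.14365205e-04]), 'wrist_force': array([ 0.10449295,  0.45617343, -0.03444804]), 'moment': array([-0.01555261, -0.00669753,  0.01111098]), 'finger_force': 0.0, 'finger_gap': 0.08545109845728029}
scene 456.06162176495553 [-0.14447742 -0.71458982  1.26651084] [ 0.46202304  0.47011266 -0.75201648]
reading_board [(array([265., 292.]), 0.6, array([ 0.498, -0.228,  0.01 ]))]
plate_center [(array([252., 295.]), 0.91, array([ 0.537, -0.203,  0.017])), (array([214., 241.]), 0.44, array([0.521, 0.036, 0.017]))]
lamp_grip [(array([178., 204.]), 0.67, array([0.505, 0.21 , 0.082
[... 600 characters left out ...]
0.8950403 ] [ 0.43870785  0.67378434 -0.59460078]
reading_board [(array([273., 297.]), 0.58, array([ 0.54 , -0.208,  0.01 ]))]
plate_center [(array([273., 297.]), 0.65, array([ 0.534, -0.214,  0.017]))]
lamp_grip [(array([181., 207.]), 0.74, array([0.502, 0.176, 0.082]))]
flask_near [(array([233., 215.]), 0.87, array([ 0.418, -0.014,  0.06 ]))]
amber_bottle [(array([189., 287.]), 0.85, array([0.678, 0.024, 0.07 ])), (array([254., 381.]), 0.49, array([ 0.709, -0.316,  0.07 ]))]
low_beaker [(array([140., 217.]), 0.76, array([0.667, 0.41 , 0.05 ]))]
white_bottle [(array([254., 380.]), 0.8, array([ 0.719, -0.306,  0.056]))]
grey_stopper [(array([200., 250.]), 0.46, array([0.604, 0.109, 0.011]))]
```

View pics/a_scene.png

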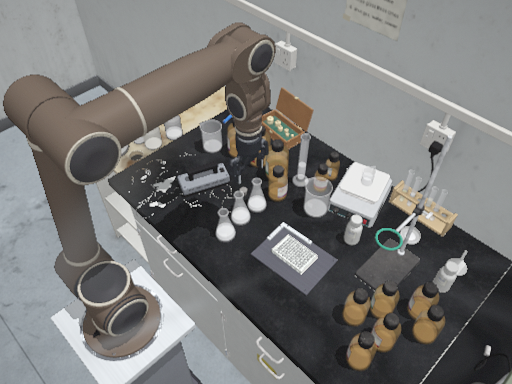

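View pics/a_side.png

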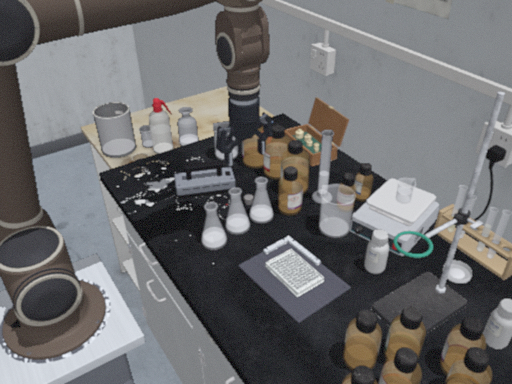

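The pictures show the lamp at scene (178,204), then the row of flasks at (226,226), (208,240) and (193,257) and the amber bottle at (183,278). The board with the plate is at about (255,294), and its far fence is the white bar from (225,272) to (243,310). Next I fit the box models to the masks.

```bash
cat >> h.py <<'E'
from scipy.optimize import minimize
from scipy.spatial.transform import Rotation as Ro
def box(cx,cy,yaw,x0,x1,y0,y1,z0,z1):
    P=np.array([[x,y,z] for x in(x0,x1) for y in(y0,y1) for z in(z0,z1)])
    return P@Ro.from_euler("z",yaw).as_matrix().T+[cx,cy,0]
def hullmask(projf,boxes,S=4):
    m=np.zeros((384*S,512*S),np.uint8)
    for b in boxes:
        uv=projf(b)[:,::-1]*S+S/2-.5
        cv2.fillConvexPoly(m,cv2.convexHull(np.round(uv).astype(np.int32)),1)
    return cv2.resize(m.astype(np.float32),(512,384),interpolation=cv2.INTER_AREA)
def fit(obs,boxes_of,p0,step=(.01,.01,.1)):
    # obs: list of (projf, mask)
    def cost(p):
        c=0
        for f,m in obs:
            h=hullmask(f,boxes_of(*p)); c+=np.abs(h-m).sum()/m.sum()
        return c
    p0=np.array(p0,float); best=None
    for k in range(2):
        s=np.vstack([p0]+[p0+np.eye(3)[i]*np.array(step)[i]/(1+2*k) for i in range(3)])
        o=minimize(cost,p0,method="Nelder-Mead",options=dict(initial_simplex=s,xatol=1e-4,fatol=1e-4,maxiter=150)); p0=o.x
    return p0,o.fun/len(obs)
BOARD=lambda x,y,a:[box(x,y,a,-.085,.085,-.115,.115,0,.01),box(x,y,a,.07,.082,-.012,.112,0,.019),box(x,y,a,-.005,.082,.1,.112,0,.019)]
PLATE=lambda x,y,a:[box(x,y,a,-.04275,.04275,-.0639,.0639,.01,.0244)]
LAMP=lambda x,y,a:[box(x,y,a,-.09,.09,-.039,.039,0,.046),box(x,y,a,-.058,.058,-.011,.011,.073,.091)]
E
cat > m1.py <<'E'
from h import *
ms={}
for c in("scene","side"):
    vision.snapshot(c)
    for q in("reading_board","plate_center","lamp_grip"):
        s=silhouettes(c,q); 
        print(c,q,[(d["pixel"],round(d["confidence"],2),int(d["mask"].sum())) for d in s[:3]])
        if s: ms[c,q]=s[0]["mask"]
    for q in("flask_near","amber_bottle","grey_stopper"):
        for d in silhouettes(c,q)[:4]:
            rr,cc=np.nonzero(d["mask"]); b=rr.max()
            print(q,round(d["confidence"],2),np.round(d["pixel"]),"base",b,"cols",cc.min(),cc.max(),"top",rr.min(),ray(c,(b,cc[rr>b-3].mean()),0).round(3))
def go(q,B,p0,mk):
    best=min((fit([(lambda X,c=c:proj(c,X),mk(c)) for c in("scene","side")],B,[p0[0],p0[1],a]) for a in p0[2]),key=lambda t:t[1])
    print(q,best[0].round(4),best[1])
    for c in("scene","side"): print("  ",c,[v if np.isscalar(v) else v.round(4) for v in fit([(lambda X,c=c:proj(c,X),mk(c))],B,best[0])])
f=lambda m:m.astype(np.float32)
go("board",BOARD,(.51,-.22,(0,.3,-.3)),lambda c:f(ms[c,"reading_board"]|ms[c,"plate_center"]))
go("plate",PLATE,(.535,-.21,(0,.3,-.3)),lambda c:f(ms[c,"plate_center"]))
go("lamp",LAMP,(.5,.2,(0,.4,-.4)),lambda c:f(ms[c,"lamp_grip"]))
E
python3 m1.py
```

```text
scene reading_board [([267.3, 291.5], 0.85, 2227)]
scene plate_center [([252.6, 295.3], 0.61, 911), ([186.9, 248.1], 0.21, 32), ([265.2, 290.1], 0.16, 2144)]
scene lamp_grip [([175.3, 204.3], 0.68, 1234)]
amber_bottle 0.61 [183. 278.] base 200 cols 268 287 top 165 [0.666 0.005 0.   ]
side reading_board [([287.2, 288.9], 0.61, 3499)]
side plate_center [([272.9, 296.8], 0.61, 1422)]
side lamp_grip [([180.4, 206.5], 0.95, 1768), ([286.5, 287.3], 0.21, 3426)]
flask_near 0.61 [233. 213.] base 249 cols 202 226 top 202 [ 0.414 -0.007 -0.   ]
amber_bottle 0.73 [190. 288.] base 215 cols 278 301 top 166 [ 0.666 -0.005  0.   ]
grey_stopper 0.53 [190. 289.] base 215 cols 278 302 top 166 [ 0.668 -0.006  0.   ]
board [ 0.5275 -0.2077  0.0635] 0.04808545112609863Traceback (most recent call last):
  File "m1.py", line 18, in <module>
    go("board",BOARD,(.51,-.22,(0,.3,-.3)),lambda c:f(ms[c,"reading_board"]|ms[c,"plate_center"]))
    ~~^^^^^^^^^^^^^^^^^^^^^^^^^^^^^^^^^^^^^^^^^^^^^^^^^^^^^^^^^^^^^^^^^^^^^^^^^^^^^^^^^^^^^^^^^^^^
  File "m1.py", line 16, in go
    for c in("scene","side"): print("  ",
[... 670 characters left out ...]
 "h.py", line 19, in hullmask
    uv=projf(b)[:,::-1]*S+S/2-.5
       ~~~~~^^^
  File "m1.py", line 16, in <lambda>
    for c in("scene","side"): print("  ",c,[v if np.isscalar(v) else v.round(4) for v in fit([(lambda X,c=c:proj(c,X),mk(c))],B,best[0])])
                                                                                                            ~~~~^^^^^
  File "h.py", line 9, in proj
    K,R,t=info(c); p=(R@np.atleast_2d(X).T).T+t; p=p@K.T; return p[:,1::-1]/p[:,2:] # row,col
          ~~~~^^^
  File "h.py", line 4, in info
    i=vision.camera_info(c); return np.array(i["camera_matrix"]),np.array(i["R"]),np.array(i["t"])
ValueError: time passes only in moves, steps and waits
```

```bash
sed -i 's/^def info(c):/import functools\n@functools.lru_cache(None)\ndef info(c):/' h.py
sed -i 's/^def go/np.savez("ms.npz",**{c+"-"+q:v for (c,q),v in ms.items()})\ndef go/' m1.py; time python3 m1.py
```

```text
scene reading_board [([264.7, 293.0], 0.74, 2257), ([200.6, 258.3], 0.73, 405), ([225.9, 226.1], 0.33, 453)]
scene plate_center [([253.0, 292.5], 0.91, 958), ([265.2, 291.4], 0.32, 2326)]
scene lamp_grip [([177.8, 204.6], 0.6, 1208)]
flask_near 0.93 [229. 227.] base 241 cols 216 235 top 208 [ 0.41 -0.    0.  ]
amber_bottle 0.57 [183. 277.] base 200 cols 268 287 top 165 [0.668 0.002 0.   ]
grey_stopper 0.57 [189. 250.] base 194 cols 241 246 top 187 [0.603 0.106 0.   ]
side reading_board [([286.5, 288.9], 0.84, 3681), ([272.1, 294.7], 0.7, 1472)]
side plate_center [([270.9, 293.6], 0.96, 1418)]
side lamp_grip [([180.5, 207.1], 0.88, 1701)]
flask_near 0.89 [232. 214.] base 249 cols 202 226 top 203 [ 0.414 -0.007 -0.   ]
amber_bottle 0.81 [188. 288.] base 215 cols 278 301 top 166 [ 0.665 -0.003  0.   ]
grey_stopper 0.5 [199. 251.] base 205 cols 243 253 top 193 [ 0.593  0.102 -0.   ]
board [ 0.5272 -0.207   0.0753] 0.03308294713497162
   scene [array([ 0.5275, -0.2067,  0.0719]), np.float64(0.03619873896241188)]
   side [array([ 0.5264, -0.2083,  0.074 ]), np.float64(0.0255845058709383)]
plate [ 0.5309 -0.2047  0.0247] 0.07415129244327545
   scene [array([ 0.5311, -0.2038,  0.0368]), np.float64(0.04625521972775459)]
   side [array([ 0.5309, -0.2047,  0.0247]), np.float64(0.09793723374605179)]
lamp [ 0.5289  0.252  -0.3615] 0.09189871698617935
   scene [array([ 0.5308,  0.253 , -0.3317]), np.float64(0.07227855920791626)]
   side [array([ 0.5279,  0.2504, -0.3838]), np.float64(0.10034538805484772)]
real	0m11.553s
user	0m12.020s
sys	0m2.325s
```

```bash
python3 -m inch '[[-1,-0.5,-4,0.5,0.15],[-1,-0.5,-4,0.5,0.15],[-1,-0.5,-4,0.5,0.15],[-1,-0.5,-4,0.5,0.15],[-1,-0.5,-4,0,0.15],[-1,0,0,0,0.15],[-1,0,0,0,0.15],[-1,0,0,0,0.15],[-1,0,0,0,0.15],[-1,0,0,0,0.15],[-1,0,0,0,0.15],[-1,0,0,0,0]]'
cat >> h.py <<'E'
def wproj():
    o=r.get_obs(); i=vision.camera_info("wrist"); K=np.array(i["camera_matrix"]); T=np.array(i["tool_from_camera"])
    q=np.array(o["tcp_rot"]); Rw=Ro.from_quat(q[[1,2,3,0]]).as_matrix(); p=np.array(o["eef_pos"])
    def f(X):
        t=(np.atleast_2d(X)-p)@Rw; c=(t-T[:3,3])@T[:3,:3]
        n=np.hypot(c[:,0],c[:,1])+1e-12; th=np.arctan2(n,c[:,2])
        uv=np.c_[c[:,0]/n*th*K[0,0]+K[0,2],c[:,1]/n*th*K[1,1]+K[1,2]]; return uv[:,::-1]
    return f
def wrist(): f=wproj(); return f,vision.snapshot("wrist")
def dense(b,n=8):  # box corners -> add edge points for fisheye
    return np.vstack([b[i]+(b[j]-b[i])*s for i in range(8) for j in range(i) for s in np.linspace(0,1,n)])
E
python3 - <<'E'
from h import *
o=r.get_obs(); print(o["t"],o["eef_pos"],o["joint_positions"].round(2),vision.camera_info("wrist"))
f,im=wrist(); save(im,"b_wrist.png")
s={q:silhouettes("wrist",q) for q in("reading_board","plate_center")}
for q in s: print(q,[(d["pixel"],round(d["confidence"],2),int(d["mask"].sum())) for d in s[q][:3]])
D=lambda B:(lambda *p:[dense(b) for b in B(*p)])
mp=s["plate_center"][0]["mask"].astype(np.float32)
print(fit([(f,mp)],D(PLATE),[.531,-.205,.03]))
mb=np.maximum(mp,s["reading_board"][0]["mask"])
print(fit([(f,mb)],D(BOARD),[.527,-.207,.075]))
E
```

```text
t: 3.5
eef_pos: [0.5009, -0.1945, 0.2507]
tcp_rot: [0.0, -0.029, 1.0, -0.0]
wrist_force: [0.2, -0.5, -0.6]
finger_gap: 0.085
finger_force: 0.0
3.5 [ 0.50090382 -0.19449197  0.25071161] [-0.37  0.15  0.03  1.45 -0.   -0.43] {'camera_matrix': array([[297.31863964,   0.        , 258.58130455],
       [  0.        , 297.31863964, 194.23248826],
       [  0.        ,   0.        ,   1.        ]]), 'tool_from_camera': array([[-9.82602250e-05, -9.51607890e-01, -3.07314845e-01,
         7.92643308e-02],
       [ 9.99999644e-01, -3.51053619e-04,  7.67308212e-04,
         3.88346675e-04],
       [-8.38060537e-04, -3.07314660e-01,  9.51607586e-01,
        -1.43016433e-01],
       [ 0.00000000e+00,  0.00000000e+00,  0.00000000e+00,
         1.00000000e+00]])}
reading_board [([152.0, 246.8], 0.84, 13995)]
plate_center [([185.6, 249.1], 0.98, 6052)]
(array([ 0.53085084, -0.20399064,  0.04046003]), np.float64(0.054031725972890854))
(array([ 0.52513112, -0.20733468,  0.07520568]), np.float64(0.01719888672232628))
```

View pics/b_wrist.png

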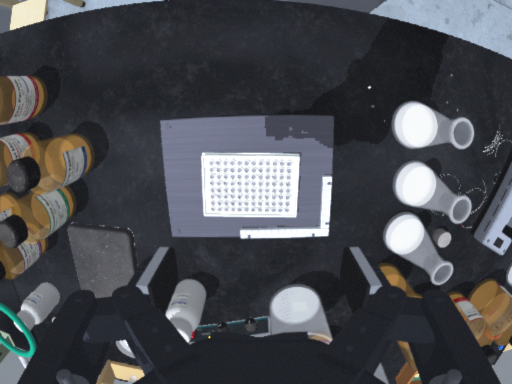

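The view shows the white plate at (185,250) with the fences at lower right: far fence (233,285), left fence (205,327). There are about 12 px and 22 px of clearance to them. I'll put both open fingers behind the near long side.

```bash
python3 -m inch '[[-1,-3,-1.1,0,0.017],[-1,-3,0,-4,0],[-1,0,0,-5,0],[-1,0,0,-5,0],[-1,0,0,-5,0],[-1,0,0,-3,0],[-1,0,0,-2,0],[-1,0,0,-0.6,0],[-1,0,0,0,0],[-1,0,0,0,0]]'
```

```text
t: 4.65
eef_pos: [0.4418, -0.2059, 0.0059]
tcp_rot: [0.001, -0.037, 0.999, -0.0]
wrist_force: [0.2, 0.5, 0.6]
finger_gap: 0.0855
finger_force: 0.0
```

```bash
python3 -m inch '[[-1,1,0.07,-0.3,0],[-1,1,0.07,0,0],[-1,0.6,0.05,0,0],[-1,0.5,0.04,0,0],[-1,0.5,0.04,0,0],[-1,0.4,0.03,0,0],[-1,0.4,0.03,0,0],[-1,0,0,0,0]]'
python3 -m inch '[[-1,0.2,0.01,0,0],[-1,0.2,0.01,0,0],[-1,0.2,0.02,0,0],[-1,0,0,0,0],[-1,0,0,0,0]]'
python3 - <<'E'
from h import *
f,im=wrist(); save(im[100:300,130:390].repeat(3,0).repeat(3,1),"c_wrist.png")
E
```

```text
t: 5.45
eef_pos: [0.4853, -0.2022, 0.0016]
tcp_rot: [0.0, -0.038, 0.999, 0.0]
wrist_force: [-0.4, -0.1, 2.0]
finger_gap: 0.0852
finger_force: 0.0
t: 5.95
eef_pos: [0.491, -0.2018, 0.0017]
tcp_rot: [0.0, -0.038, 0.999, -0.0]
wrist_force: [-0.2, -0.2, 0.0]
finger_gap: 0.0853
finger_force: 0.0
```

View pics/c_wrist.png

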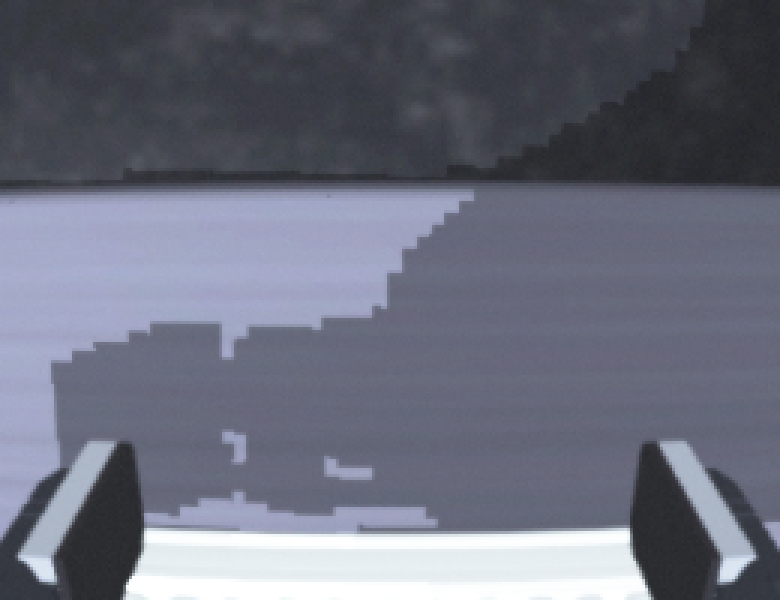

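The plate's near edge lies between the fingers at the bottom of the crop. I continue to the far fence.

```bash
python3 -m inch '[[-1,0.2,0.01,0,0],[-1,0.2,0.02,0,0],[-1,0,0,0,0],[-1,0,0,0,0]]'
python3 -m inch '[[-1,0.2,0.01,0,0],[-1,0.1,0.01,0,0],[-1,0,0,0,0],[-1,0,0,0,0]]'
```

```text
t: 6.4
eef_pos: [0.495, -0.2015, 0.0017]
tcp_rot: [0.0, -0.038, 0.999, -0.0]
wrist_force: [-0.2, 1.0, -0.0]
finger_gap: 0.0851
finger_force: 0.0
t: 6.8
eef_pos: [0.498, -0.2013, 0.0017]
tcp_rot: [0.0, -0.038, 0.999, -0.0]
wrist_force: [-0.2, -0.5, -0.1]
finger_gap: 0.0852
finger_force: 0.0
```

```bash
python3 -m inch '[[-1,0.1,0.01,0,0],[-1,0.1,0.01,0,0],[-1,0,0,0,0],[-1,0,0,0,0]]'
python3 -m inch '[[-1,0.1,0.01,0,0],[-1,0.1,0.01,0,0],[-1,0,0,0,0],[-1,0,0,0,0]]'
```

```text
t: 7.2
eef_pos: [0.4987, -0.2012, 0.0016]
tcp_rot: [-0.001, -0.038, 0.999, -0.0]
wrist_force: [-3.8, -1.3, 2.2]
finger_gap: 0.0852
finger_force: 2.5
t: 7.6
eef_pos: [0.4988, -0.2011, 0.0015]
tcp_rot: [-0.003, -0.037, 0.999, -0.0]
wrist_force: [-10.6, -1.7, 7.9]
finger_gap: 0.0852
finger_force: 5.9
```

```bash
python3 - <<'E'
from h import *
for c in("scene","side"):
    vision.snapshot(c); s=silhouettes(c,"plate_center"); print([(d["pixel"],round(d["confidence"],2),int(d["mask"].sum())) for d in s[:2]])
    print(c,fit([(lambda X:proj(c,X),s[0]["mask"].astype(np.float32))],PLATE,[.549,-.203,.06]))
E
```

```text
[([250.8, 310.9], 0.89, 305)]
scene (array([ 0.55282937, -0.20215353,  0.12839595]), np.float64(2.146106481552124))
[([271.2, 309.2], 0.9, 788), ([216.1, 233.9], 0.67, 758)]
side (array([ 0.55210307, -0.2038862 ,  0.07558321]), np.float64(0.9279029369354248))
```

```bash
python3 -m inch '[[-1,-1.5,-0.1,0,0],[-1,-2,-0.1,2,0],[-1,0,-3,5,-0.149],[0,0,-4,2,-0.149],[0,0,-3.5,0,-0.149],[0,2.5,0,0,-0.149],[0,3,0,0,-0.149],[0,3,0,0,-0.149],[0,0,0,0,-0.149],[0,0,0,0,-0.149],[0,0,0,0,-0.149],[0,0,0,0,-0.149],[0,0,0,0,-0.08],[0,0,0,0,0]]'
python3 - <<'E'
from h import *
f,im=wrist(); save(im,"d_wrist.png")
s=silhouettes("wrist","plate_center"); print([(d["pixel"],round(d["confidence"],2),int(d["mask"].sum())) for d in s[:2]])
print(fit([(f,s[0]["mask"].astype(np.float32))],lambda *p:[dense(b) for b in PLATE(*p)],[.55,-.203,.07]),r.get_obs()["eef_pos"])
E
```

```text
t: 9.2
eef_pos: [0.5521, -0.3036, 0.0845]
tcp_rot: [0.0, 0.68, 0.734, 0.0]
wrist_force: [-0.4, 0.5, 0.3]
finger_gap: 0.0426
finger_force: 0.0
[]Traceback (most recent call last):
  File "<stdin>", line 4, in <module>
IndexError: list index out of range
```

View pics/d_wrist.png

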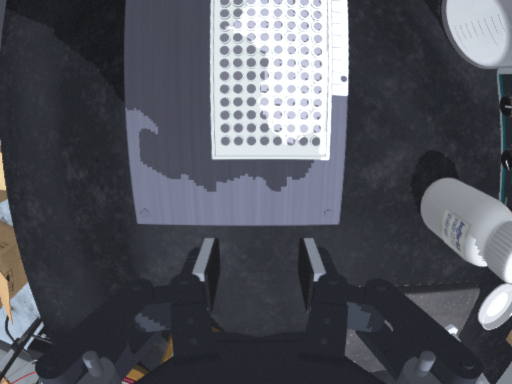

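The plate's right edge is at row 158 and it sits flush along the far fence, which is on the right of the picture. The fingers face its short side, so I lower them and push left.

```bash
python3 -m inch '[[0,0.6,0,-4,0],[0,0,0,-2.4,0],[0,0,0,-0.8,0],[0,0,0,0,0],[0,0,0,0,0]]'
python3 -m inch '[[0,-0.06,0.8,0,0],[0,-0.06,0.8,0,0],[0,-0.06,0.8,0,0],[0,-0.05,0.6,0,0],[0,-0.05,0.6,0,0],[0,-0.05,0.6,0,0],[0,-0.04,0.5,0,0],[0,0,0,0,0]]'
```

```text
t: 9.8
eef_pos: [0.5585, -0.304, 0.0138]
tcp_rot: [0.001, 0.679, 0.734, 0.0]
wrist_force: [0.5, 0.6, 0.3]
finger_gap: 0.0427
finger_force: 0.0
t: 10.6
eef_pos: [0.554, -0.2558, 0.0125]
tcp_rot: [-0.0, 0.679, 0.734, 0.0]
wrist_force: [-0.7, -0.1, 0.8]
finger_gap: 0.0428
finger_force: 0.0
```

```bash
python3 -m inch '[[0,-0.03,0.4,0,0],[0,-0.02,0.3,0,0],[0,-0.02,0.2,0,0],[0,0,0.1,0,0],[0,0,0,0,0]]'
python3 -m inch '[[0,-0.01,0.1,0,0],[0,-0.01,0.1,0,0],[0,0,0,0,0],[0,0,0,0,0]]'
python3 -m inch '[[0,-0.01,0.1,0,0],[0,-0.01,0.1,0,0],[0,0,0,0,0],[0,0,0,0,0]]'
```

```text
t: 11.1
eef_pos: [0.5534, -0.2464, 0.0125]
tcp_rot: [-0.0, 0.68, 0.734, 0.0]
wrist_force: [0.1, -0.0, -1.0]
finger_gap: 0.0426
finger_force: 0.0
t: 11.5
eef_pos: [0.5534, -0.245, 0.0127]
tcp_rot: [0.0, 0.68, 0.733, -0.0]
wrist_force: [-0.5, -2.6, -1.2]
finger_gap: 0.0427
finger_force: 1.5
t: 11.9
eef_pos: [0.5534, -0.245, 0.0131]
tcp_rot: [0.002, 0.68, 0.733, -0.002]
wrist_force: [0.3, -10.0, -0.3]
finger_gap: 0.0427
finger_force: 4.7
```

```bash
python3 -m inch '[[0,0,-1,0,0],[0,0,-1.5,2,0],[0,0,0,5,0],[0,0,0,5,0],[0,0,0,2,0],[0,0,0,0,0],[0,0,0,0,0]]'
python3 - <<'E'
from h import *
f,im=wrist(); 
D=lambda B:(lambda *p:[dense(b) for b in B(*p)])
s=silhouettes("wrist","plate_center"); print([(d["pixel"],round(d["confidence"],2),int(d["mask"].sum())) for d in s[:2]])
b=silhouettes("wrist","reading_board"); print([(d["pixel"],round(d["confidence"],2),int(d["mask"].sum())) for d in b[:2]])
mp=s[0]["mask"].astype(np.float32)
print(fit([(f,mp)],D(PLATE),[.55,-.17,.07]),fit([(f,np.maximum(mp,b[0]["mask"]))],D(BOARD),[.527,-.207,.075]))
rr,cc=np.nonzero(mp); a,c=max(rr.min()-25,0),max(cc.min()-40,0)
cr=im[a:rr.max()+25,c:cc.max()+40]; k=min(800/cr.shape[1],600/cr.shape[0]); print(a,c,k)
save(cv2.resize(cr,None,fx=k,fy=k,interpolation=cv2.INTER_NEAREST),"e_wrist.png")
E
```

```text
t: 12.6
eef_pos: [0.5531, -0.2675, 0.1524]
tcp_rot: [-0.0, 0.68, 0.734, 0.0]
wrist_force: [1.1, -0.3, -0.6]
finger_gap: 0.0429
finger_force: 0.0
[([82.1, 261.9], 0.75, 12086)]
[([148.2, 208.7], 0.73, 25743)]
(array([ 0.54937583, -0.16984195,  0.08345646]), np.float64(0.07279600203037262)) (array([ 0.52528484, -0.20778577,  0.07606931]), np.float64(0.014835749752819538))
0 177 3.4482758620689653
```

View pics/e_wrist.png

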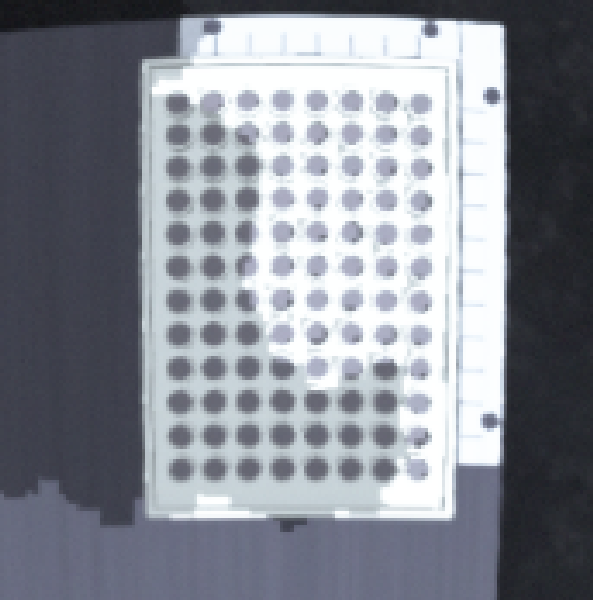

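The plate sits flush on both fences: its fitted pose is within 0.2 mm of home. I give it one light confirming push toward the far fence with a finger back, then go on to the lamp.

```bash
python3 -m inch '[[0,-3.5,3,0,0],[0,-3.5,3.5,-2,0],[0,-3.3,3,-5,0],[0,0,0,-5,0],[0,0,0,-2,0],[0,0,0,0,0],[0,0,0,0,0]]'
python3 -m inch '[[0,0.8,0.06,0,0],[0,0.6,0.05,0,0],[0,0.4,0.03,0,0],[0,0.2,0.01,0,0],[0,0,0,0,0],[0,0,0,0,0]]'
```

```text
t: 13.45
eef_pos: [0.4603, -0.1822, 0.0262]
tcp_rot: [-0.001, 0.68, 0.734, -0.0]
wrist_force: [0.8, -1.0, 0.2]
finger_gap: 0.0426
finger_force: 0.0
t: 14.05
eef_pos: [0.4806, -0.1809, 0.0266]
tcp_rot: [-0.0, 0.68, 0.734, -0.0]
wrist_force: [-0.3, -0.4, -0.1]
finger_gap: 0.0426
finger_force: 0.0
```

Too high: the tips passed above the plate. I back off, lower and repeat.

```bash
python3 -m inch '[[0,-2.2,0.6,0,0],[0,0,0,0,0],[0,0,0,-1.4,0],[0,0,0,0,0],[0,0.6,0.05,0,0],[0,0.3,0.03,0,0],[0,0.2,0.01,0,0],[0,0,0,0,0]]'
python3 -m inch '[[0,0.1,0.01,0,0],[0,0.1,0,0,0],[0,0.1,0.01,0,0],[0,0,0,0,0],[0,0,0,0,0]]'
```

```text
t: 14.85
eef_pos: [0.4704, -0.1741, 0.0128]
tcp_rot: [0.0, 0.68, 0.734, 0.0]
wrist_force: [-0.0, 0.2, 0.7]
finger_gap: 0.0425
finger_force: 0.0
t: 15.35
eef_pos: [0.4726, -0.1738, 0.0125]
tcp_rot: [-0.0, 0.68, 0.734, 0.0]
wrist_force: [0.2, -0.7, 0.1]
finger_gap: 0.0429
finger_force: 0.0
```

```bash
python3 -m inch '[[0,0.1,0.01,0,0],[0,0.1,0,0,0],[0,0.1,0.01,0,0],[0,0,0,0,0],[0,0,0,0,0]]'
python3 -m inch '[[0,0.1,0.01,0,0],[0,0.1,0,0,0],[0,0,0,0,0],[0,0,0,0,0]]'
```

```text
t: 15.85
eef_pos: [0.4737, -0.1737, 0.0123]
tcp_rot: [-0.001, 0.68, 0.733, -0.001]
wrist_force: [-8.3, -1.0, 5.4]
finger_gap: 0.0428
finger_force: 4.7
t: 16.25
eef_pos: [0.4739, -0.1736, 0.0123]
tcp_rot: [-0.002, 0.68, 0.733, -0.003]
wrist_force: [-14.7, -0.7, 10.5]
finger_gap: 0.0428
finger_force: 8.8
```

```bash
python3 -m inch '[[0,-1.5,0,0,0],[0,-0.5,0,3,0],[0,0,0,5,0],[0,0,0,5,0],[0,0,0,5,0],[0,0,1,4.5,0],[-1,0.5,4.5,1,0.14],[-1,0.5,4.5,0,0.14],[-1,0.5,4.5,0,0.14],[-1,0.5,4.5,0,0.14],[-1,0.5,4.5,0,0.14],[-1,0.5,4.5,0,0.14],[-1,0.5,4.5,0,0.14],[-1,1,4.5,0,0.145],[-1,1,4.5,0,0],[-1,0,1,0,0],[-1,0,0,0,0]]'
cat > m2.py <<'E'
from h import *
o=r.get_obs(); f,im=wrist(); print(o["t"],o["eef_pos"].round(4),o["tcp_rot"].round(3),o["joint_positions"].round(2))
D=lambda B:(lambda *p:[dense(b) for b in B(*p)])
s=silhouettes("wrist","lamp_grip"); print([(d["pixel"],round(d["confidence"],2),int(d["mask"].sum())) for d in s[:2]])
# bar-only and whole-lamp models
BODY=lambda x,y,a:[box(x,y,a,-.09,.09,-.039,.039,0,.046),box(x,y,a,-.058,.058,-.011,.011,.046,.091)]
if s:
    m=s[0]["mask"].astype(np.float32); print(fit([(f,m)],D(BODY),[.529,.252,-.36]))
    p,_=fit([(f,m)],D(BODY),[.529,.252,-.36]); im=im.copy()
    for b in BODY(*p): 
        for v in f(b): cv2.circle(im,(int(v[1]),int(v[0])),2,(255,0,0),-1)
save(im,"f_wrist.png")
for q in("flask_near","amber_bottle","grey_stopper"): print(q,[(np.round(d["pixel"]),round(d["confidence"],2)) for d in search_frame("wrist",q)[:4]])
E
python3 m2.py
```

```text
t: 17.95
eef_pos: [0.5125, 0.253, 0.2468]
tcp_rot: [-0.0, 0.182, 0.983, -0.0]
wrist_force: [-0.9, -0.3, 0.0]
finger_gap: 0.0853
finger_force: 0.0
17.95 [0.5125 0.253  0.2468] [-0.     0.182  0.983 -0.   ] [0.46 0.22 0.1  1.46 0.   0.83]
[([175.8, 264.3], 0.64, 8930)]
(array([ 0.52856048,  0.2520456 , -0.37752748]), np.float64(0.038675811141729355))
flask_near [(array([180.,  76.]), 0.85)]
amber_bottle [(array([315., 178.]), 0.84)]
grey_stopper [(array([249., 190.]), 0.71)]
```

View pics/f_wrist.png

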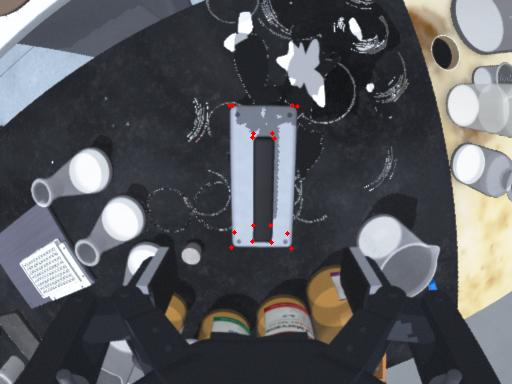

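The red corners match the lamp at (176,264) in the picture, and the fingers straddle its handle. I descend.

```bash
python3 -m inch '[[-1,1.6,-0.1,-2,-0.011],[-1,0,0,-4,0],[-1,0,0,-4,0],[-1,0,0,-2,0],[-1,0,0,0,0],[-1,0,0,0,0]]'
python3 m2.py | head -3
```

```text
t: 18.8
eef_pos: [0.5289, 0.2496, 0.1285]
tcp_rot: [0.0, 0.19, 0.982, 0.0]
wrist_force: [0.0, 0.4, -0.6]
finger_gap: 0.0853
finger_force: 0.0
18.8 [0.5289 0.2496 0.1285] [0.    0.19  0.982 0.   ] [ 0.44  0.26 -0.11  1.21 -0.    0.82]
[([184.5, 262.9], 0.93, 19352)]
(array([ 0.52829351,  0.2520019 , -0.3754313 ]), np.float64(0.03109820745885372))
```

```bash
python3 -m inch '[[-1,-0.05,0.22,-3,0.005],[-1,0,0,-2.5,0],[-1,0,0,-1,0],[-1,0,0,0,0],[-1,0,0,0,0]]'
python3 -m inch '[[1,0,0,0,0],[1,0,0,0,0],[1,0,0,0,0],[1,0,0,0,0],[1,0,0,0,0],[1,0,0,0,0],[1,0,0,0,0],[1,0,0,0,0]]' 80
```

```text
t: 19.55
eef_pos: [0.5287, 0.253, 0.0637]
tcp_rot: [0.0, 0.187, 0.982, 0.0]
wrist_force: [0.7, -0.4, 0.4]
finger_gap: 0.0853
finger_force: 0.0
t: 20.35
eef_pos: [0.5282, 0.2525, 0.0629]
tcp_rot: [0.0, 0.187, 0.982, -0.0]
wrist_force: [-2.3, -2.1, 5.9]
finger_gap: 0.0206
finger_force: 78.9
```

```bash
python3 -m inch '[[1,0,0,1,0],[1,0,0,2,0],[1,0,0,3,0],[1,0,0,4,0],[1,0,0,4,0],[1,0,0,4,0],[1,0,0,4,0],[1,0,0,2,0],[1,0,0,0,0],[1,0,0,0,0]]'
python3 - <<'E'
from h import *
for c in("scene","side"): im=vision.snapshot(c); save(im,"g_%s.png"%c)
E
```

```text
t: 21.35
eef_pos: [0.5282, 0.2528, 0.3014]
tcp_rot: [-0.0, 0.187, 0.982, -0.0]
wrist_force: [-0.4, -0.1, -6.2]
finger_gap: 0.0209
finger_force: 78.9
```

View pics/g_side.png

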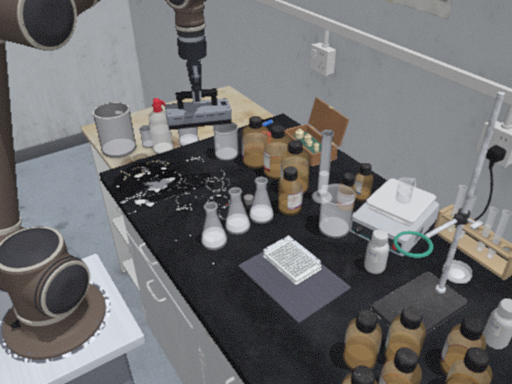

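The lamp hangs level in the gripper at side (110,197), the glassware still stands, and the plate is in its corner. I cross high over the row while turning.

```bash
python3 -m inch '[[1,0,-1.5,0,-0.05],[1,0.2,-2.5,0,-0.07],[1,0.2,-3,0,-0.08],[1,0.2,-3,0,-0.08],[1,0.2,-3,0,-0.08],[1,0.2,-3,0,-0.08],[1,0.2,-3,0,-0.08],[1,0.2,-3,0,-0.08],[1,0.2,-3,0,-0.08],[1,0.2,-3,0,-0.08],[1,0.2,-3,0,-0.08],[1,0.2,-3,0,-0.08],[1,0,-3,0,-0.08],[1,0,-2.5,0,-0.07],[1,0,-1.5,0,-0.05],[1,0,-1,0,0],[1,0,0,0,0],[1,0,0,0,0]]'
```

```text
t: 23.25
eef_pos: [0.5501, -0.1668, 0.3023]
tcp_rot: [-0.0, 0.68, 0.733, 0.0]
wrist_force: [0.4, 0.4, -4.2]
finger_gap: 0.0205
finger_force: 78.9
```

```bash
python3 -m inch '[[1,0,-0.3,-2,0],[1,0,0,-4,0],[1,0,0,-4,0],[1,0,0,-3,0],[1,0,0,-2,0],[1,0,0,-1.2,0],[1,0,0,0,0],[1,0,0,0,0]]'
cat > m3.py <<'E'
from h import *
obs=[]; o=r.get_obs(); p=o["eef_pos"]; print(p.round(4),o["tcp_rot"].round(4))
for c in("scene","side"):
    im=vision.snapshot(c)
    s=silhouettes(c,"lamp_grip"); print(c,[(d["pixel"],round(d["confidence"],2),int(d["mask"].sum())) for d in s[:2]])
    if s: obs.append((lambda X,c=c:proj(c,X),s[0]["mask"].astype(np.float32)))
    if c=="side": side=im
z0=p[2]-.063
L=lambda x,y,a,z:[b+[0,0,z] for b in LAMP(x,y,a)]
for ob in [obs]+[[q] for q in obs]:
    print("xy yaw",fit(ob,lambda x,y,a:L(x,y,a,z0),[p[0],p[1],-1.495]))
    print("xy z  ",fit(ob,lambda x,y,z:L(x,y,-1.495,z),[p[0],p[1],z0],step=(.01,.01,.01)),z0)
side=side[200:340,200:400]; save(cv2.resize(side,None,fx=4,fy=4,interpolation=cv2.INTER_CUBIC),"h_side%d.png"%round(p[2]*1e3))
E
python3 m3.py
```

```text
t: 24.05
eef_pos: [0.5507, -0.1699, 0.1416]
tcp_rot: [0.001, 0.68, 0.734, 0.0]
wrist_force: [-0.4, 0.4, -3.5]
finger_gap: 0.0206
finger_force: 78.9
[ 0.5507 -0.1699  0.1416] [5.000e-04 6.797e-01 7.335e-01 3.000e-04]
scene [([230.1, 295.5], 0.83, 1406)]
side [([241.0, 298.9], 0.75, 2349)]
xy yaw (array([ 0.55160109, -0.17051132, -1.52474921]), np.float64(0.18652020394802094))
xy z   (array([ 0.56055458, -0.1609898 ,  0.06316184]), np.float64(0.1692110151052475)) 0.07859399499432368
xy yaw (array([ 0.55185769, -0.16961709, -1.51961471]), np.float64(0.19318990409374237))
xy z   (array([ 0.57237088, -0.15371398,  0.04333372]), np.float64(0.14944879710674286)) 0.07859399499432368
xy yaw (array([ 0.55152654, -0.17145717, -1.52536041]), np.float64(0.18098126351833344))
xy z   (array([ 0.57303987, -0.14565398,  0.04662258]), np.float64(0.1409110277891159)) 0.07859399499432368
```

```bash
python3 -m inch '[[1,-0.08,0,-1.5,0],[1,0,0,-1.3,0],[1,0,0,-0.6,0],[1,0,0,0,0],[1,0,0,0,0],[1,0,0,0,0]]'
python3 m3.py | grep -v "xy z"
```

```text
t: 24.85
eef_pos: [0.5498, -0.1705, 0.1072]
tcp_rot: [0.0, 0.68, 0.733, 0.0]
wrist_force: [-0.9, 0.3, -4.4]
finger_gap: 0.0208
finger_force: 79.0
[ 0.5498 -0.1705  0.1072] [4.000e-04 6.800e-01 7.332e-01 2.000e-04]
scene [([236.6, 294.7], 0.56, 1352)]
side [([250.1, 298.9], 0.55, 2167)]
xy yaw (array([ 0.55103864, -0.17068335, -1.52403854]), np.float64(0.21975308656692505))
xy yaw (array([ 0.55111405, -0.16997019, -1.51032341]), np.float64(0.19891826808452606))
xy yaw (array([ 0.54994668, -0.17178184, -1.56566888]), np.float64(0.22632095217704773))
```

```bash
python3 - <<'E'
from h import *
p=r.get_obs()["eef_pos"]; im=vision.snapshot("side"); S=4
big=cv2.resize(im[200:340,200:400],None,fx=S,fy=S,interpolation=cv2.INTER_CUBIC)
def dots(B,col):
    for v in proj("side",B): cv2.circle(big,(int((v[1]-200+.5)*S),int((v[0]-200+.5)*S)),3,col,-1)
dots(box(p[0],p[1],-1.495,-.09,.09,-.039,.039,0,.046)+[0,0,p[2]-.063],(255,0,0))
dots(PLATE(.5497,-.1699,.076)[0],(0,255,0))
save(big,"i_side.png")
E
```

```text
(no output)
```

View pics/i_side.png

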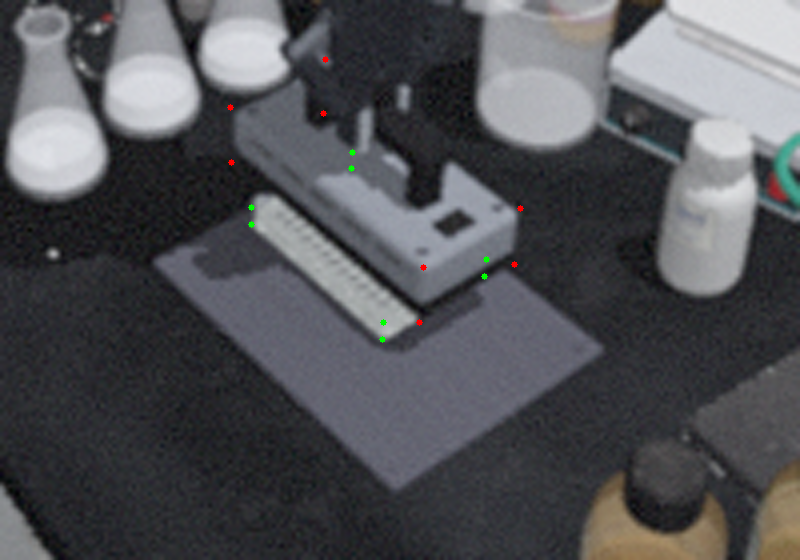

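The lamp's face stays over the plate with a visible gap; its corners are rounded and its base is a dark band. The near corner at (420,255) sits a little off the model at (423,267), so I check tilt with the wrist camera.

```bash
python3 - <<'E'
from h import *
o=r.get_obs(); p=o["eef_pos"]; f,im=wrist(); save(im,"j_wrist.png")
s=silhouettes("wrist","lamp_grip"); print([(d["pixel"],round(d["confidence"],2),int(d["mask"].sum())) for d in s[:2]])
m=s[0]["mask"].astype(np.float32)
def M(x,y,a,z=0,pi=0,ro=0):
    out=[]
    for b in [box(0,0,0,-.09,.09,-.039,.039,0,.046),box(0,0,0,-.058,.058,-.011,.011,.046,.091)]:
        q=(b-[0,0,.082])@Ro.from_euler("ZYX",[a,pi,ro]).as_matrix().T
        out.append(dense(q+[x,y,p[2]+.019+z]))
    return out
# hide what the fingers cover: compare only rows above the fingers
rr,cc=np.nonzero(m); print("mask rows/cols",rr.min(),rr.max(),cc.min(),cc.max())
q,c=fit([(f,m)],lambda x,y,a:M(x,y,a),[p[0],p[1],-1.495]); print("xya",q,c)
q2,c2=fit([(f,m)],lambda z,pi,ro:M(*q,z,pi,ro),[0,0,0],step=(.005,.05,.05)); print("z pitch roll",q2,c2)
q3,c3=fit([(f,m)],lambda x,y,a:M(x,y,a,*q2),q); print("xya",q3,c3)
E
```

```text
[([179.9, 258.3], 0.61, 26243)]
mask rows/cols 83 336 188 328
xya [ 0.54937577 -0.17135167 -1.49608276] 0.31431713700294495
z pitch roll [-0.01154069  0.05025369 -0.01401603] 0.23332174122333527
xya [ 0.54961563 -0.17251252 -1.49259269] 0.22710341215133667
```

View pics/j_wrist.png

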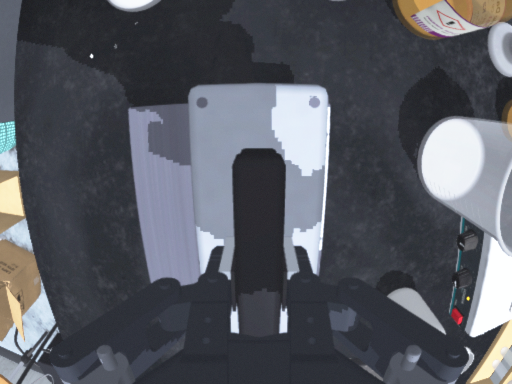

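The lamp is square to the gripper: its end edge is at row 83, columns 188–328, and the bar end is at row 148. I compare these rows with the model at various pitches.

```bash
python3 - <<'E'
from h import *
p=r.get_obs()["eef_pos"]; f=wproj()
for e in(-1,1):
  for pi in(-.05,0,.05):
    R=Ro.from_euler("ZYX",[-1.495,pi,0]).as_matrix()
    P=np.array([[e*.09,-.039,.046],[e*.09,.039,.046],[e*.09,0,.046],[e*.058,-.011,.091],[e*.058,.011,.091],[e*.058,0,.091]])-[0,0,.082]
    print(e,pi,f(P@R.T+[p[0],p[1],p[2]+.019]).round(0).tolist())
E
```

```text
-1 -0.05 [[87.0, 189.0], [87.0, 330.0], [85.0, 259.0], [154.0, 232.0], [154.0, 287.0], [153.0, 260.0]]
-1 0 [[84.0, 187.0], [84.0, 332.0], [81.0, 259.0], [156.0, 232.0], [156.0, 288.0], [156.0, 260.0]]
-1 0.05 [[80.0, 185.0], [80.0, 334.0], [78.0, 259.0], [158.0, 231.0], [158.0, 288.0], [158.0, 260.0]]
1 -0.05 [[348.0, 207.0], [348.0, 311.0], [349.0, 259.0], [364.0, 240.0], [364.0, 279.0], [364.0, 260.0]]
1 0 [[342.0, 208.0], [342.0, 311.0], [343.0, 259.0], [361.0, 240.0], [361.0, 279.0], [361.0, 260.0]]
1 0.05 [[336.0, 208.0], [336.0, 310.0], [338.0, 259.0], [358.0, 241.0], [358.0, 279.0], [358.0, 260.0]]
```

```bash
cat > m4.py <<'E'
from h import *
def lamp(x,y,a,z,pi=0):
    R=Ro.from_euler("ZYX",[a,pi,0]).as_matrix()
    return [(b-[0,0,.082])@R.T+[x,y,z+.082] for b in [box(0,0,0,-.09,.09,-.039,.039,0,.046),box(0,0,0,-.058,.058,-.011,.011,.046,.091)]]
def edge(c,m,pose,tag):
    B=lamp(*pose)[0]; P=proj(c,B); 
    low=lambda M,j:np.array([np.nonzero(M[:,k]>.5)[0].max() if (M[:,k]>.5).any() else np.nan for k in j])
    j=np.arange(int(P[:,1].min())+5,int(P[:,1].max())-4)
    obs=low(m,j)
    for pi in(-.1,-.05,0,.05):
        h=low(hullmask(lambda X:proj(c,X),lamp(*pose,pi)),j); d=obs-h
        n=len(j)//8; print(tag,c,pi,[round(float(np.nanmedian(d[k*n:k*n+n])),1) for k in range(8)])
ms=np.load("ms.npz")
for c in("scene","side"): edge(c,ms[c+"-lamp_grip"],(.5284,.252,-.376,0),"table")
p=r.get_obs()["eef_pos"]
for c in("scene","side"):
    vision.snapshot(c); s=silhouettes(c,"lamp_grip")
    edge(c,s[0]["mask"],(p[0],p[1],-1.495,p[2]-.063),"held")
E
python3 m4.py
```

```text
table scene -0.1 [4.0, -1.0, -1.0, -1.0, -2.0, -1.0, -1.0, 0.0]
table scene -0.05 [1.0, -1.0, -1.0, -1.0, -1.0, -1.0, -1.0, -1.0]
table scene 0 [-1.0, 0.0, 0.0, 0.0, -1.0, -2.0, -1.0, -1.0]
table scene 0.05 [-3.0, 0.0, 0.0, 0.0, -1.0, -2.0, -1.0, -1.0]
table side -0.1 [-3.0, -3.0, -2.0, -0.5, 0.0, 0.0, 1.0, 1.0]
table side -0.05 [-2.0, -2.0, -1.0, 0.0, 0.0, 0.0, 0.5, 0.0]
table side 0 [-1.0, -1.0, -1.0, 0.0, 0.0, 0.0, 0.0, -0.5]
table side 0.05 [0.0, 0.0, 0.0, 1.0, 0.0, 0.0, -0.5, -1.0]
held scene -0.1 [-3.0, -2.0, -1.5, -1.0, -1.0, -1.0, -1.0, -4.0]
held scene -0.05 [-2.0, -2.0, -1.0, -1.5, -2.0, -1.0, -2.0, -3.0]
held scene 0 [-2.0, -2.0, -1.0, -2.0, -2.0, -2.0, -2.0, -2.0]
held scene 0.05 [-1.0, -1.0, -1.0, -2.0, -2.5, -2.5, -1.5, -1.0]
held side -0.1 [-3.0, -2.0, -1.0, 0.0, 0.0, 1.0, -1.0, -1.0]
held side -0.05 [-2.0, -1.0, 0.0, 0.0, -1.0, 0.0, -1.0, -1.0]
held side 0 [-1.0, -1.0, 0.0, -1.0, -2.0, -2.0, -1.0, -1.0]
held side 0.05 [0.0, 0.0, 0.0, -1.0, -2.0, -3.0, 0.0, 0.0]
```

```bash
cat > m5.py <<'E'
from h import *
i=vision.camera_info("wrist"); K=np.array(i["camera_matrix"]); T=np.array(i["tool_from_camera"])
def F(X,p,a):
    R=Ro.from_quat([-np.sin(a/2),np.cos(a/2),0,0]).as_matrix()
    c=((np.atleast_2d(X)-p)@R-T[:3,3])@T[:3,:3]; n=np.hypot(c[:,0],c[:,1])+1e-12; th=np.arctan2(n,c[:,2])
    return np.c_[c[:,1]/n*th*K[1,1]+K[1,2],c[:,0]/n*th*K[0,0]+K[0,2]]
def pts(x,y,a,z,pi,dx=0): 
    R=Ro.from_euler("ZYX",[a,pi,0]).as_matrix(); 
    return (np.array([[-.09+dx,0,.046],[-.058+dx,0,.091],[-.058+dx,-.011,.091],[-.058+dx,.011,.091]])-[0,0,.082])@R.T+[x,y,z+.082]
def rows(fn,cs):
    g=cv2.cvtColor(cv2.imread(fn),cv2.COLOR_BGR2GRAY).astype(float)
    for c in cs:
        q=cv2.GaussianBlur(g,(1,3),0)[40:200,c]; d=np.diff(q); print(fn,c,[(int(k)+40,int(d[k])) for k in np.argsort(-abs(d))[:5]])
rows("pics/f_wrist.png",(220,240,258,270)); rows("pics/j_wrist.png",(215,235,258,270))
print("table",F(pts(.5284,.252,-.3754,0,0),[.5289,.2496,.1285],-.382).round(1).tolist())
o=r.get_obs(); p=o["eef_pos"]; a=-2*np.arctan2(o["tcp_rot"][1],o["tcp_rot"][2]); print(a)
for pi in(-.05,0,.05): print("held",pi,F(pts(p[0],p[1],-1.495,p[2]-.063,pi),p,a).round(1).tolist())
E
python3 m5.py
```

```text
pics/f_wrist.png 220 [(103, 33), (95, -29), (122, -29), (88, 28), (184, 28)]
pics/f_wrist.png 240 [(86, 48), (132, -42), (87, 38), (170, 31), (85, 29)]
pics/f_wrist.png 258 [(86, 41), (132, -38), (85, 35), (131, -33), (87, 31)]
pics/f_wrist.png 270 [(132, -38), (86, 34), (131, -30), (85, 25), (87, 25)]
pics/j_wrist.png 215 [(84, 34), (83, 31), (85, 18), (82, 12), (86, 6)]
pics/j_wrist.png 235 [(83, 33), (84, 24), (82, 23), (157, -20), (158, -19)]
pics/j_wrist.png 258 [(147, -46), (148, -38), (82, 34), (83, 26), (81, 20)]
pics/j_wrist.png 270 [(147, -43), (148, -37), (82, 32), (83, 30), (146, -19)]
table [[85.5, 261.2], [134.1, 262.1], [134.2, 244.0], [134.1, 280.2]]
-1.4955849974988875
held -0.05 [[85.5, 259.4], [153.4, 259.8], [153.6, 232.4], [153.5, 287.1]]
held 0 [[81.5, 259.4], [155.7, 259.8], [155.8, 231.8], [155.8, 287.8]]
held 0.05 [[77.7, 259.5], [158.4, 259.8], [158.5, 231.2], [158.5, 288.4]]
```

```bash
sed -i 's/\[-.058+dx,0,.091\],\[-.058+dx,-.011,.091\],\[-.058+dx,.011,.091\]/[-.058+dx,0,.046],[-.058+dx,0,.06],[-.058+dx,0,.073],[-.058+dx,-.011,.091]/' m5.py; python3 m5.py | grep -v pics
```

```text
table [[85.5, 261.2], [127.6, 261.4], [129.4, 261.6], [131.2, 261.8], [134.2, 244.0]]
-1.4955849974988875
held -0.05 [[85.5, 259.4], [143.4, 259.4], [145.8, 259.5], [148.6, 259.6], [153.6, 232.4]]
held 0 [[81.5, 259.4], [140.7, 259.5], [144.4, 259.5], [148.5, 259.6], [155.8, 231.8]]
held 0.05 [[77.7, 259.5], [138.2, 259.5], [143.1, 259.6], [148.7, 259.7], [158.5, 231.2]]
```

The wrist view agrees with a level lamp within about 1°: the end edge is 0.8 px off and the bar end 0.5 px. It is centred and about 20 mm clear, so I hand in.

```bash
python3 - <<'E'
from h import *
o=r.get_obs(); print(o["t"],o["eef_pos"],o["finger_gap"],o["finger_force"],o["wrist_force"]); print(workorder.finish_job())
E
```

```text
25.4 [ 0.54940627 -0.17033441  0.10655397] 0.02062532269449868 78.95537853240967 [ 0.86088278 -0.34885065 -3.99588142]
the job is handed in; nothing more can be done
None
```

I handed the job in at 25.4 s: the plate measured flush against both fences before the lamp was moved, and the lamp is held level within about 1°, centred lengthwise about 20 mm above it, with the glassware standing in the last views; the hand-in returned no verdict.

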